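Lock the strainer basket into the strainer pot

ROBOT

A 6-joint arm with a two-finger parallel gripper is mounted at the origin on a cart in front of the work surface, level with it; the furniture and walls round the work are solid. World frame = base frame: x ahead of the robot, y to its left, z up, the work surface at z = 0. Lengths are in m, angles in rad, forces in N, time in s.
With the tool pointing down it reaches from about 0.3 to 0.825 m from the base axis. Payload 5.4 kg.
Tool frame: the origin (TCP) lies at the very end of the fingers, on their centre line; the grasp point (between the pads) lies 19 mm behind it; z points along the fingers, x is the direction in which the jaws open and shut, and the axes are right-handed (so a half turn about z gives the same grasp; the last joint's range is limited). The gripper opens to 92 mm and grips with 3 to 60 N. Pads are 20 mm wide; open, the fingers measure 128 mm over their backs; the gripper's body (75 mm by 189 mm) begins 69 mm behind the grasp point.
Start: joints at [0.967, 0.158, 1.597, -0, 1.386, -0.21], TCP at [0.221, 0.531, 0.215] pointing down, gripper open.
Joint ranges: [-2.91, 2.91], [-0.94, 2.29], [0.18, 2.7], [-1.29, 4.43], [0.17, 2.64], [-3, 3]. Speed limits (rad/s): [2.57, 2.57, 3.14, 3.14, 3.14, 3.14].

INTERFACE

Orientations are given as a rotation vector (axis times angle).
In Python, from workcell import bot gives the robot as it stands. Calls block until the motion is done:
- bot.goto(position, orientation): joint-space move of the TCP to a pose.
- bot.line_to(position, rot=None, max_speed=0.15): straight line of the TCP; rot=None keeps the orientation; max_speed is the mean speed in m/s.
- bot.set_joints(angles): joint-space move.
- bot.set_gripper(opening, newtons=None): opening from 0.0 (shut) to 1.0 (fully open); newtons is the grip in N (None keeps the last); returns when the fingers have stopped.
- bot.hold(seconds).
- bot.inverse_kinematics(position, orientation): joint angles nearest the present ones, or None.
- bot.read_camera(name): name is "side" or "top" or "wrist"; returns a dict with "pixels" (480x640x3 uint8, blue, green, red), "fx", "fy", "cx", "cy" (pixels), "R" (3x3) and "t" (3): a world point X has camera coordinates R X + t. Camera axes: x right, y down, z forward; pixel columns grow to the right and rows downward; lengths in m; the calibration is good to about 2 mm. A picture is of the moment at which its call begins. There is no depth.
A pose or a line that the arm cannot do raises bot.MotionError and nothing moves.
- bot.job_done(): hands the job in, once; it reports no verdict.
Readings, each from a call of its own:
- bot.current_clock(): time.
- bot.current_joints(): joint angles.
- bot.current_joint_vel(): joint speeds.
- bot.current_effort(): joint torques, N m.
- bot.current_ee_pos(): TCP position.
- bot.current_tool_rot(): TCP orientation.
- bot.current_contact_force(): force on the tool from outside, world axes, zero at the start.
- bot.current_ft_torque(): the same for the moment, N m.
- bot.current_opening(): opening from 0.0 (shut) to 1.0 (fully open).
Only numpy, scipy, OpenCV 4.12 (cv2) and the standard library are available. Lean on these libraries where they do the work, as an engineer would, in place of code of your own. Each camera call takes 0.05 s, during which the arm holds its last target. There are 200 camera calls.

TASK

Put the strainer basket back into the strainer pot of the filling line: hang it upright in the pot's collar with its three lugs down through the entry slots, press it down against the spring seat and turn it clockwise (seen from above) under the hooks until the lugs come up into the locking notches, then let go of it. Feel your way and do not force it: never more than about 30 N against the pot, and leave the bottles and other things on the table where they are.

Things in the scene. Friction and masses are not known exactly. Their poses are not given: they have to be found in the camera images.
- basket_handle (a point): Loose steel strainer basket, 0.2 to 0.3 kg, 99 mm tall, standing upright on the table. This point is the middle of its bar handle, 90 mm above its underside on its upright axis; z up. The bar is 66 mm long (x), 10 mm thick (y), 18 mm high (81 to 99 mm above the underside); posts of 8 mm diameter carry it at x = +28 and -28 mm. A grip of 40 to 60 N holds it well.
- basket_rim (a point): Centre of the top face of the basket's round rim, 41 mm straight below the handle point. The rim is 71 mm in diameter, 4 mm thick; flush with it three lugs, 10 mm wide and 4 mm thick, at 0, 120 and 240 degrees from the +x axis (along the handle bar), reach 43 mm out from the axis. Under the rim hangs the wire cup, 54 mm in diameter, 45 mm deep.
- pot_mouth (a point): Mouth of the fixed steel strainer pot (100 mm in diameter): centre of the flat top of its collar, 105 mm above the table; z up, wing nut at -x. Collar: 104 mm outside, bore 76 mm, three entry slots 120 degrees apart, 16 mm wide, reaching 45.5 mm out. One slot lies within 20 degrees of the +x axis, its angle not measured: look, or feel by turning the lugs on the flat top.
- pot_seat (a point): Centre of the spring seat inside the collar, a rubber-faced ring with a 64 mm hole for the cup, at its free height, 6.5 mm below the collar's top. The underside of the rim and lugs comes to rest on it once the lugs have gone down the slots. It goes down 9 mm; it takes 4 N to move and 1 N more per mm (the basket's weight counts), then it is solid.
- pot_hooks (a point): Level of the underside of the three hooks, 8 mm below the collar's top, on the pot's axis. A hook follows each slot on the clockwise side (seen from above). The lugs' top faces must be pressed below this level to pass under; the rubbing then resists turning with up to 0.3 N m. Counter-clockwise of each slot is a solid wall.
- pot_notches (a point): Level of the roof of the three locking notches, 5 mm below the collar's top, on the pot's axis. The notches are cut 3 mm up into the hooks' underside, 14 mm wide, centred 40 degrees clockwise of the slots, with a solid stop right behind. Locked, the spring holds the lugs' top faces (the rim point) at this level and the basket cannot turn.
- bottle_open: Bystander: amber bottle without its pump, 68 mm in diameter, 156 mm tall; origin at the centre of its underside, z up.
- beaker: Bystander: steel sampling beaker, 67 mm in diameter, 78 mm tall; origin at the centre of its underside, z up.
- spanner: Bystander: open-ended spanner lying flat, 169 mm long along its y axis; origin at its middle on the table.
- pump_1: Bystander: black spare pump head, 58 mm tall; origin under its middle on the table.
- sample_1: Bystander: small brown dropper bottle, 33 mm in diameter, 102 mm tall; origin at the centre of its underside, z up.
- bottle_25: Bystander: filled amber pump bottle, 68 mm in diameter, 204 mm tall; origin at the centre of its underside, z up.

How it is judged:
By the outcome, as a careful person would: the job done as asked, in the order asked, and still so for the second after the job is handed in, with the robot touching nothing.
It also fails if it takes over 72 s, if anything falls off the work surface, if the arm or the gripper's body presses on something with over 40 N, if the wrist force passes 120 N, or if a joint passes its speed limit or range.

## Working session

There is one attempt and no reset: what is moved stays moved. The work goes in short steps, each a Python script; the robot and the scene stay as the last script left them, time stands still between calls to the robot, and variables do not carry over. Pictures are saved under pics/ and viewed, about 8 in all and at most 12, crops included, and the job is handed in when it is done.

```bash
mkdir -p pics; ls
python3 - <<'E'
from workcell import bot
import cv2,numpy as np
for n in("top","side"):
    c=bot.read_camera(n); cv2.imwrite(f"pics/{n}0.png",c["pixels"]); print(n,c["fx"],c["cx"],c["cy"],np.round(c["R"],3).tolist(),np.round(c["t"],3))
print(bot.current_tool_rot(),bot.current_clock())
E
```

```text
pics
top 492.2849458734472 317.33855065210435 243.34537918278068 [[-0.001, -1.0, -0.002], [-0.979, 0.001, -0.203], [0.203, 0.001, -0.979]] [-0.017  0.469  1.215]
side 489.8031972528538 315.5457984402438 240.1761682741817 [[0.986, -0.164, 0.019], [-0.056, -0.44, -0.896], [0.156, 0.883, -0.443]] [-0.481  0.113  0.987]
[ 2.61258708e+00  1.74359955e+00 -2.42763993e-03] 0.1
```

View pics/top0.png

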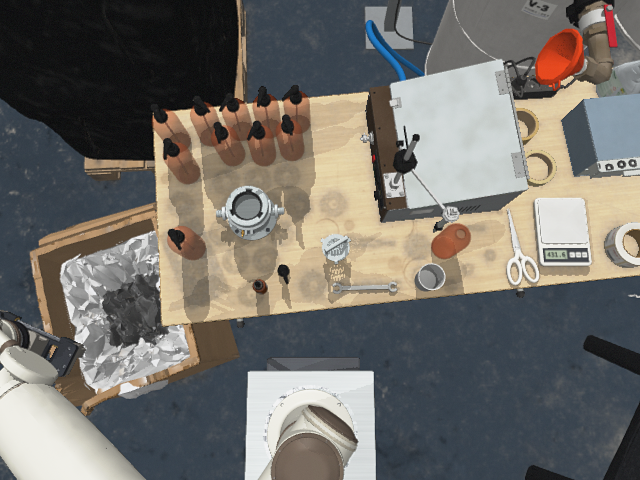

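View pics/side0.png

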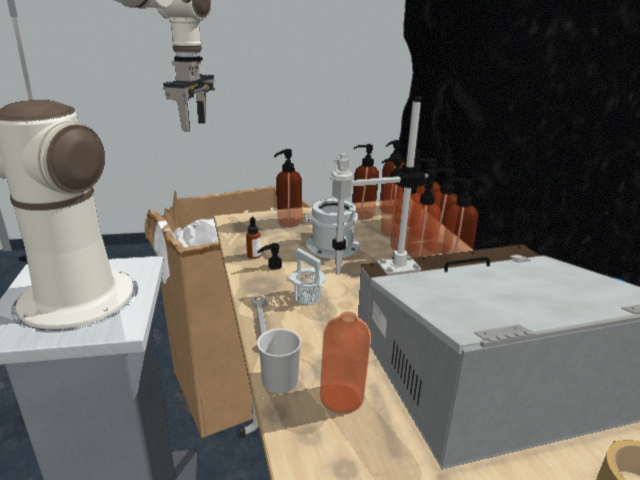

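The top view shows the pot mouth near (250,205) and the basket near (336,245). In the side view the basket handle is near (308,262) and the pot near (334,215). I'll enlarge both.

```bash
cat > h.py <<'E'
from workcell import bot
import cv2,numpy as np
from scipy.spatial.transform import Rotation as Ro
def ray(c,u,v,z):
    "world point on plane z seen at pixel u,v"
    d=c["R"].T@np.array([(u-c["cx"])/c["fx"],(v-c["cy"])/c["fy"],1.]); o=-c["R"].T@c["t"]
    return (o+d*(z-o[2])/d[2])
def proj(c,X):
    p=c["R"]@np.asarray(X)+c["t"]; return c["fx"]*p[0]/p[2]+c["cx"],c["fy"]*p[1]/p[2]+c["cy"]
def down(a):
    "tool pointing down, jaw axis (tool x) at angle a in world"
    x=np.array([np.cos(a),np.sin(a),0]);z=np.array([0,0,-1.])
    return Ro.from_matrix(np.c_[x,np.cross(z,x),z]).as_rotvec()
E
python3 - <<'E'
from h import *
c=bot.read_camera("top");p=c["pixels"]
a=cv2.resize(p[165:245,210:290],None,fx=5,fy=5,interpolation=2);b=cv2.resize(p[215:295,300:380],None,fx=5,fy=5,interpolation=2)
cv2.imwrite("pics/crop1.png",np.hstack([a,b]))
print("pot",ray(c,250,205,.105),"bask",ray(c,336,243,.09))
R=bot.current_tool_rot();M=Ro.from_rotvec(R).as_matrix();print(M.round(2))
w=bot.read_camera("wrist");C=-w["R"].T@w["t"];print(C-bot.current_ee_pos(),M.T@(C-bot.current_ee_pos()),M.T@w["R"].T,w["fx"])
E
```

```text
pot [0.55494054 0.14942788 0.105     ] bask [ 0.46124383 -0.06419802  0.09      ]
[[ 0.38  0.92 -0.  ]
 [ 0.92 -0.38 -0.  ]
 [-0.   -0.   -1.  ]]
[-0.06268473  0.02545848  0.16892889] [-0.00077825 -0.06770506 -0.16890796] [[ 9.99999922e-01 -1.82790995e-04 -3.51265845e-04]
 [ 2.62886058e-04  9.69848497e-01  2.43708480e-01]
 [ 2.96126937e-04 -2.43708553e-01  9.69848469e-01]] 411.44768250845846
```

View pics/crop1.png

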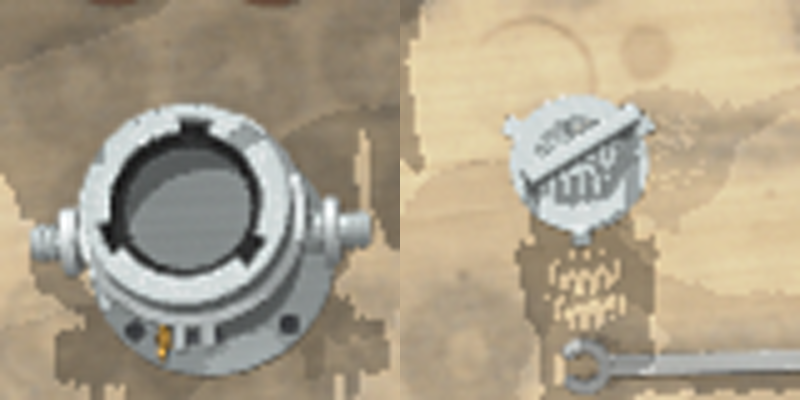

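The left crop shows the pot mouth at about px (247,205.4), with one slot pointing almost at world +x (tilted a few degrees towards -y). The right crop shows the basket rim centre at about px (336,247), with the bar and its +x lug at about -60°. Next I'll look from close by at each.

Run:
```python
from h import *
import pickle
c=bot.read_camera("top")
pm=ray(c,247,205.4,.105);br=ray(c,336,247.4,.049);print(pm,br)
S={}
for n,P,a in(("pot",[pm[0],pm[1],.24],86),("bas",[br[0],br[1],.2],30)):
    bot.goto(P,down(np.deg2rad(a))); w=bot.read_camera("wrist");S[n]=w
    cv2.imwrite(f"pics/w_{n}.png",w["pixels"]);print(n,bot.current_clock(),bot.current_joints().round(2),bot.current_ee_pos())
pickle.dump(S,open("S.pkl","wb"))
```

```text
[0.55391852 0.15686282 0.105     ] [ 0.45826543 -0.06562825  0.049     ]
pot 2.125 [ 0.07  0.14  1.56  0.    1.43 -1.43] [0.55359461 0.1577476  0.23996059]
bas 3.1417 [-0.4  -0.13  1.92  0.    1.35 -0.93] [ 0.45906534 -0.06480592  0.20050547]
```

View pics/w_pot.png

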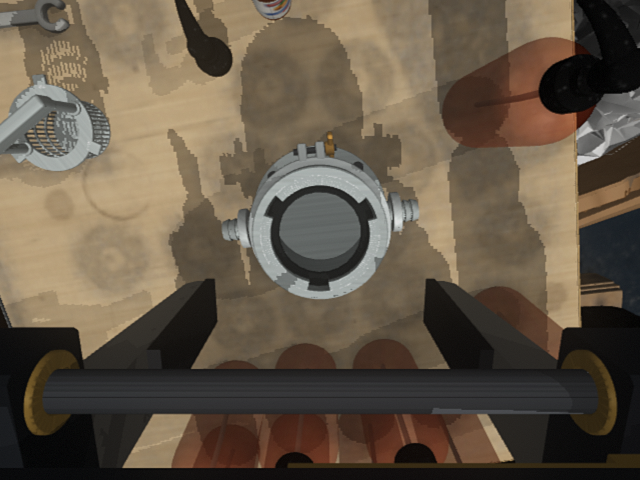

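View pics/w_bas.png

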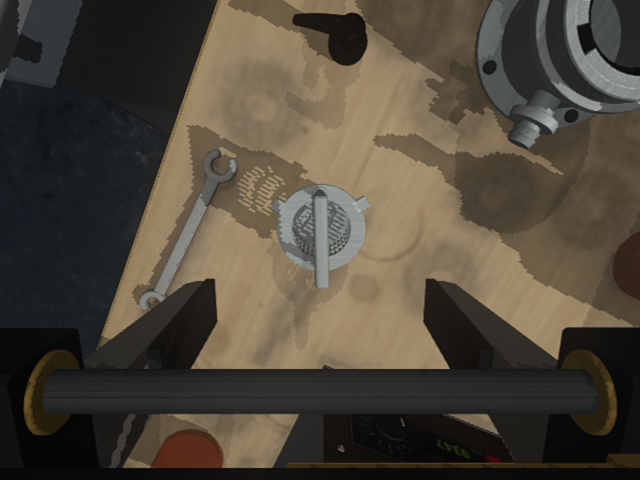

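The wrist views show the collar ring at columns 249–388 and rows 163–299, with slots ending near (272,210), (370,210) and (318,290). The handle bar runs from about (321,191) to (322,287), almost along tool y. I'll enlarge both to read the edges.

Run:
```python
from h import *
import pickle
S=pickle.load(open("S.pkl","rb"))
a=cv2.resize(S["pot"]["pixels"][180:300,260:380],(480,480),interpolation=2);b=cv2.resize(S["bas"]["pixels"][175:295,261:341],(320,480),interpolation=2)
cv2.imwrite("pics/crop2.png",np.hstack([a,b]))
```

```text
(no output)
```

View pics/crop2.png

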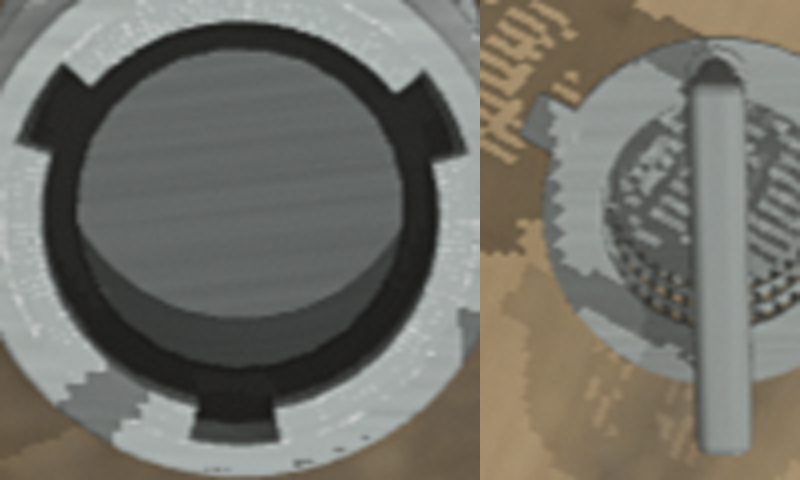

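Run:
```python
from h import *
import pickle
S=pickle.load(open("S.pkl","rb"))
w=S["pot"];f=lambda x,y,z=.105:ray(w,260+x/4-.375,180+y/4-.375,z)[:2]
cor=[[f(66,65),f(18,143)],[f(423,72),f(467,152)],[f(190,440),f(279,440)]]
m=np.array([(p+q)/2 for p,q in cor]);print("widths",[np.linalg.norm(p-q) for p,q in cor])
bore=np.array([f(43,215),f(440,205),f(237,22),f(110,355),f(355,365)])
def circ(P):
    s=np.linalg.lstsq(np.c_[2*P,np.ones(len(P))],(P**2).sum(1),rcond=None)[0];return s[:2],np.sqrt(s[2]+s[:2]@s[:2])
cs=circ(m);print("slots",cs,"bore",circ(bore))
for c in(cs[0],circ(bore)[0]):print(np.rad2deg(np.arctan2(*(m-c).T[::-1])))
w=S["bas"];g=lambda x,y,z:ray(w,261+(x-480)/4-.375,175+y/4-.375,z)[:2]
A,B=g(717,88,.099),g(726,452,.099);print(A,B,"mid",(A+B)/2,"len",np.linalg.norm(A-B),"ang",np.rad2deg(np.arctan2(*(A-B)[::-1])))
t=bot.read_camera("top")
for n,p in(("mid",[*(A+B)/2,.099]),("pot",[*cs[0],.105])):print(n,proj(t,p))
```

```text
widths [np.float64(0.01735958051378202), np.float64(0.017338919587156523), np.float64(0.017431619473366737)]
slots (array([0.55501944, 0.15673647]), np.float64(0.04351682045296119)) bore (array([0.55381986, 0.15673491]), np.float64(0.03716190078449285))
[-125.46850763  115.26086907   -5.69821536]
[-124.16267397  113.81496026   -5.54359555]
[ 0.44279771 -0.03768365] [ 0.47599741 -0.09183139] mid [ 0.45939756 -0.06475752] len 0.06351533269754965 ang 121.51379317497909
mid (np.float64(336.36395596410557), np.float64(242.99011574031917))
pot (np.float64(247.06318643471053), np.float64(204.9734518442885))
```

```bash
cat >> h.py <<'E'
D=np.deg2rad
POT=np.array([.5544,.1567]); SLOT=-5.3
def st(n=""): print(n,"t",round(bot.current_clock(),2),"p",bot.current_ee_pos().round(4),"F",bot.current_contact_force().round(1),"M",bot.current_ft_torque().round(2),"op",round(bot.current_opening(),3))
E
python3 - <<'E'
from h import *
b=np.array([.4594,-.0648])
bot.goto([*b,.13],down(D(31.5)));bot.line_to([*b,.071],max_speed=.08);st("at")
bot.set_gripper(0,50);st("grip");bot.line_to([*b,.09],max_speed=.05);bot.hold(.2);st("lift")
bot.line_to([*b,.225],max_speed=.15)
bot.goto([*POT,.225],down(D(SLOT+90)));bot.hold(.2);st("above")
w=bot.read_camera("wrist");cv2.imwrite("pics/held.png",w["pixels"][90:380,120:520])
E
```

```text
at t 4.46 p [ 0.4599 -0.065   0.0715] F [-0.6 -0.4 -0.3] M [-0.1   0.04  0.04] op 0.998
grip t 5.67 p [ 0.4594 -0.0648  0.071 ] F [ 0.5  0.9 -1.4] M [-0.03 -0.04  0.06] op 0.104
lift t 6.4 p [ 0.4591 -0.0647  0.0897] F [ 0.2 -0.2 -2. ] M [-0.03 -0.   -0.01] op 0.107
above t 8.6 p [0.5544 0.1552 0.2252] F [ 0.2  0.2 -3. ] M [ 0.02 -0.02 -0.03] op 0.104
```

View pics/held.png

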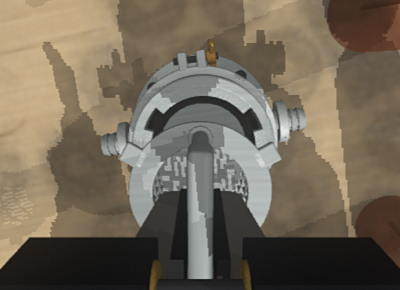

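The basket is held square with its lugs in line with the slots seen behind it. I'll lower it and feel for contact.

```bash
cat >> h.py <<'E'
def lower(xy,z0,z1,lim,step=.001):
    "step down until upward force above the hanging value exceeds lim; returns last commanded z"
    z=z0
    while z>z1+1e-6:
        z-=step; bot.line_to([*xy,z],max_speed=.02); bot.hold(.05); f=bot.current_contact_force()+[0,0,2.5]
        st(f"z={z:.4f}")
        if np.linalg.norm(f)>lim: return z,False
    return z,True
E
python3 - <<'E'
from h import *
bot.line_to([*POT,.15],max_speed=.08);bot.hold(.2);st()
bot.line_to([*POT,.135],max_speed=.03);bot.hold(.2);st()
print(lower(POT,.135,.122,9))
E
```

```text
t 9.94 p [0.5548 0.1567 0.1506] F [ 0.3 -0.7 -1.6] M [ 0.03  0.02 -0.03] op 0.104
 t 10.79 p [0.5546 0.1567 0.1353] F [-1.  -0.5 -1.5] M [ 0.04 -0.01  0.06] op 0.102
z=0.1340 t 11.09 p [0.5544 0.1567 0.134 ] F [ 0.7 -1.1 -3. ] M [0.   0.02 0.03] op 0.105
z=0.1330 t 11.39 p [0.5544 0.1567 0.1329] F [ 1.1  0.4 -3.3] M [ 0.07 -0.01  0.02] op 0.105
z=0.1320 t 11.69 p [0.5543 0.1567 0.1319] F [-0.2 -0.4 -2.9] M [ 0.01  0.02 -0.05] op 0.101
z=0.1310 t 11.99 p [0.5544 0.1567 0.1309] F [ 0.3  0.5 -2.5] M [ 0.04 -0.03 -0.03] op 0.101
z=0.1300 t 12.29 p [0.5544 0.1567 0.13  ] F [ 0.7  0.7 -2.8] M [ 0.05 -0.02 -0.01] op 0.106
z=0.1290 t 12.59 p [0.5544 0.1567 0.129 ] F [ 0.4  0.6 -2.9] M [-0.01 -0.02  0.02] op 0.103
z=0.1280 t 12.89 p [0.5544 0.1567 0.1279] F [-0.4  0.  -3.5] M [ 0.01  0.04 -0.04] op 0.104
z=0.1270 t 13.19 p [0.5544 0.1567 0.127 ] F [ 1.6  0.8 -2.1] M [ 0.03 -0.03 -0.01] op 0.105
z=0.1260 t 13.49 p [0.5544 0.1567 0.1259] F [ 0.3  1.7 -2.3] M [-0.   -0.01  0.01] op 0.102
z=0.1250 t 13.79 p [0.5544 0.1567 0.1249] F [ 0.3 -0.4 -3.2] M [ 0.05 -0.03  0.02] op 0.107
z=0.1240 t 14.09 p [0.5546 0.1567 0.1245] F [-1.1  0.7  0.2] M [ 0.01  0.16 -0.02] op 0.104
z=0.1230 t 14.39 p [0.5547 0.1567 0.1234] F [-1.2 -0.5  2.1] M [ 0.04  0.18 -0.01] op 0.107
z=0.1220 t 14.69 p [0.5546 0.1567 0.1223] F [-1.4 -0.4  2.5] M [ 0.04  0.12 -0.04] op 0.106
(0.122, True)
```

The lugs went down the slots and met the seat at TCP z ≈ 0.1245, as expected. Now I'll press on and turn clockwise in small steps.

Run:
```python
from h import *
z,ok=lower(POT,.122,.1165,20,.0011)
if ok:
    a=0
    while a<46:
        a+=2; bot.line_to([*POT,z],rot=down(D(SLOT+90-a)),max_speed=.05); bot.hold(.05)
        M=bot.current_ft_torque();F=bot.current_contact_force();x=Ro.from_rotvec(bot.current_tool_rot()).as_matrix()[:,0]
        print(a,"act",round(SLOT+90-np.rad2deg(np.arctan2(x[1],x[0])),1),F.round(1),M.round(2),bot.current_ee_pos().round(4),round(bot.current_clock(),2))
        if abs(M[2])>.6 or np.linalg.norm(F)>25: print("stop");break
```

```text
z=0.1209 t 14.99 p [0.5547 0.1567 0.1212] F [-0.6  0.2  3. ] M [ 0.04  0.12 -0.04] op 0.107
z=0.1198 t 15.29 p [0.5547 0.1567 0.1201] F [-0.9  0.7  5.4] M [0.03 0.11 0.04] op 0.102
z=0.1187 t 15.59 p [0.5547 0.1567 0.1191] F [-1.2 -0.8  6.7] M [0.02 0.24 0.02] op 0.105
z=0.1176 t 15.89 p [0.5547 0.1567 0.1182] F [-0.9 -0.3  6.2] M [0.03 0.33 0.03] op 0.108
z=0.1165 t 16.19 p [0.5547 0.1567 0.1173] F [-1.7  0.2  8.5] M [-0.02  0.35  0.02] op 0.106
2 act 2.0 [-2.   0.2  8.3] [-0.05  0.33  0.09] [0.5549 0.1567 0.1174] 16.49
4 act 4.0 [-0.6 -0.2  7.5] [0.03 0.28 0.1 ] [0.5551 0.1567 0.1175] 16.79
6 act 6.0 [-0.9  0.1  7.9] [0.01 0.17 0.12] [0.5552 0.1567 0.1175] 17.09
8 act 8.0 [-0.8  0.2  8. ] [-0.04  0.14  0.08] [0.5553 0.1567 0.1175] 17.39
10 act 10.0 [-0.8 -0.2  8.2] [-0.05  0.18  0.1 ] [0.5554 0.1567 0.1176] 17.69
12 act 12.0 [-0.9 -0.5  8.4] [0.02 0.12 0.14] [0.5554 0.1567 0.1176] 17.99
14 act 14.0 [-0.4  0.2  7.4] [-0.01  0.12  0.14] [0.5554 0.1567 0.1176] 18.29
16 act 16.0 [ 0.5 -0.2  7.8] [-0.    0.08  0.05] [0.5555 0.1567 0.1176] 18.59
18 act 18.0 [-0.6  0.3  6.5] [-0.02  0.1  
[... 423 characters left out ...]
39
30 act 30.0 [0.4 0.1 6.8] [-0.05  0.05  0.08] [0.5555 0.1567 0.1177] 20.69
32 act 32.0 [-0.2  1.1  7.3] [-0.03  0.12  0.14] [0.5555 0.1567 0.1177] 20.99
34 act 34.0 [ 0.5 -0.2  7.5] [-0.08  0.09  0.12] [0.5555 0.1567 0.1177] 21.29
36 act 36.0 [-0.6  0.7  7. ] [0.   0.1  0.09] [0.5556 0.1567 0.1177] 21.59
38 act 38.0 [ 0.3 -0.5  7. ] [-0.02  0.07  0.06] [0.5555 0.1567 0.1177] 21.89
40 act 40.0 [-0.   0.1  7. ] [-0.02  0.11  0.1 ] [0.5555 0.1567 0.1177] 22.19
42 act 42.0 [-0.5 -0.   8.1] [-0.08  0.11  0.15] [0.5556 0.1567 0.1177] 22.49
44 act 44.0 [-0.7  0.3  7.8] [-0.02  0.16  0.27] [0.5554 0.1568 0.1177] 22.79
46 act 45.9 [-1.9  1.1  8.4] [0.11 0.34 0.64] [0.5551 0.1569 0.1176] 23.09
stop
```

There is a firm stop at about 44°, so the notch centre should be near 41.5°. I'll back off slightly, let the lugs rise, and feel for the notch with a gentle pull and twist.

Run:
```python
from h import *
r=lambda a:down(D(SLOT+90-a))
bot.line_to([*POT,.1165],rot=r(42),max_speed=.05);bot.hold(.1);st("back")
z=.1165
while z<.1235:
    z+=.001;bot.line_to([*POT,z],max_speed=.02);bot.hold(.05);st(f"{z:.4f}")
    if bot.current_contact_force()[2]<-9:print("roof");break
for a in(40,38,36):
    bot.line_to([*POT,z],rot=r(a),max_speed=.05);bot.hold(.1);st(f"ccw {a}")
    if abs(bot.current_ft_torque()[2])>.3:break
bot.line_to([*POT,z],rot=r(42),max_speed=.05);bot.hold(.1);st("end")
w=bot.read_camera("wrist");cv2.imwrite("pics/lock.png",w["pixels"][90:380,120:520])
```

```text
back t 23.44 p [0.5552 0.1569 0.1175] F [-0.9  0.7  7.8] M [0.04 0.2  0.04] op 0.104
0.1175 t 23.74 p [0.5552 0.1569 0.1184] F [-0.3  0.9  6.2] M [0.05 0.14 0.02] op 0.105
0.1185 t 24.04 p [0.5552 0.1569 0.1193] F [0.8 0.3 5.5] M [0.06 0.01 0.01] op 0.105
0.1195 t 24.34 p [0.5552 0.1569 0.1201] F [0.1 0.5 5.5] M [ 0.1   0.01 -0.01] op 0.106
0.1205 t 24.64 p [0.5551 0.1569 0.1209] F [1.6 1.7 4.7] M [ 0.12 -0.37  0.02] op 0.104
0.1215 t 24.94 p [0.5548 0.1568 0.1217] F [4.1 1.6 3.3] M [ 0.23 -0.61  0.  ] op 0.105
0.1225 t 25.24 p [0.5545 0.1567 0.1219] F [5.8 1.6 0.3] M [ 0.27 -0.92 -0.  ] op 0.105
0.1235 t 25.54 p [0.5545 0.1566 0.122 ] F [ 7.4  3.  -5.9] M [ 0.29 -1.4   0.01] op 0.102
ccw 40 t 25.89 p [0.5537 0.1565 0.122 ] F [ 5.2  1.2 -4.3] M [ 0.2  -0.96 -0.03] op 0.105
ccw 38 t 26.24 p [0.5533 0.1564 0.1221] F [ 4.6  1.3 -7.6] M [ 0.06 -0.81 -0.13] op 0.104
ccw 36 t 26.59 p [0.5533 0.1565 0.1221] F [  5.3  -0.2 -14.1] M [ 0.   -0.8  -0.63] op 0.106
end t 26.95 p [0.5531 0.1564 0.1221] F [  2.1  -1.4 -17.1] M [-0.18 -0.57  0.23] op 0.105
```

View pics/lock.png

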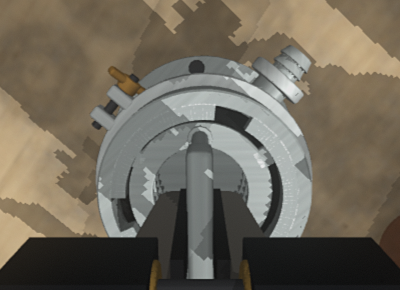

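The roof holds the TCP at z = 0.122, as expected for a locked basket, and turning is blocked both ways (about 37–43°). The picture shows empty slots at (235,115) and (122,212), with the lugs hidden under the collar. I'll unload, release and retreat.

Run:
```python
from h import *
p=bot.current_ee_pos();xy=[.5544,.1567]
bot.line_to([*xy,.1215],rot=down(D(SLOT+90-40)),max_speed=.02);bot.hold(.3);st("unload")
bot.set_gripper(.45);bot.hold(.3);st("open")
bot.line_to([*xy,.17],max_speed=.05);bot.line_to([*xy,.26],max_speed=.12);bot.hold(.3);st("up")
w=bot.read_camera("wrist");p=w["pixels"]
s=bot.read_camera("side")["pixels"]
cv2.imwrite("pics/end.png",np.hstack([cv2.resize(p[120:320,220:420],(400,400),interpolation=2),cv2.resize(s[140:340,220:420],(400,400),interpolation=2)]))
import pickle;pickle.dump(w,open("E.pkl","wb"));b=POT
d=D(SLOT-40);u=np.array([np.cos(d),np.sin(d)])*.033
print("expected bar ends locked, full-image px",proj(w,[*(b+u),.150]),proj(w,[*(b-u),.150]))
```

```text
unload t 27.55 p [0.5538 0.1566 0.122 ] F [-5.1 -3.  -4.8] M [-0.38  0.88  0.04] op 0.106
open t 28.48 p [0.5544 0.1567 0.1215] F [-0.2 -0.   0.1] M [-0.05  0.   -0.01] op 0.448
up t 30.79 p [0.5541 0.1567 0.2594] F [ 0.1 -0.3 -0.5] M [-0.01  0.07  0.04] op 0.449
expected bar ends locked, full-image px (np.float64(321.0495649733297), np.float64(285.9602577906076)) (np.float64(321.0905004131871), np.float64(193.78783714222016))
```

View pics/end.png

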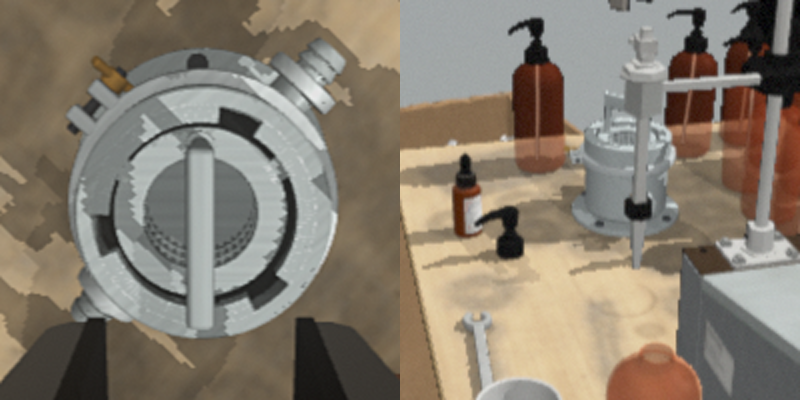

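The picture shows the bar from (320,190) to (320,284), within 2–4 px of the predicted locked position. All three slots are empty, the basket sits level, and the gripper is clear. Handing in.

```bash
python3 -c "
from h import *
bot.job_done();print(bot.current_clock())"
```

```text
the job is handed in; nothing more can be done
the job is handed in; nothing more can be done
```

The basket is back in the strainer pot, locked under the hooks and let go. I handed the job in at about 31 s of the 72 s allowed.

- **Entry:** the lugs went straight down the slots without touching the collar. They met the spring seat at the expected height.
- **Turning:** I pressed down with about 11 N and turned clockwise. The hard stop came at about 44°, where the torque reached 0.64 N m.
- **Lock check:** after backing off slightly, the basket rose until the notch roof stopped it, with the rim 5 mm below the collar top. A test twist was blocked at about 37° counter-clockwise, and the earlier stop at 44° blocks it clockwise.
- **Forces:** the highest reading against the pot was about 17 N, during the lock test, well under the 30 N limit.
- **Last look:** the bar was within 2–4 pixels of the predicted locked position, all three slots were empty and the gripper was clear. The bottles and other things visible in that picture looked undisturbed. I did not measure their positions again.

**Disagreements:** my camera reading of the pot's centre varied by about 1 mm between two methods. The stop came about 1° later than the nominal notch width suggests. Neither affected the fit.

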